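# Unlock, align and hold down an analyser's service panel

### The job

On the small cream analyser base, draw the red-headed lock pin straight up out of its bore, park it in the notch of the orange side bracket so that it hangs upright by its collar, and let go of it. Then turn the blue-winged quarter-turn fastener clockwise until its white slot line lines up with the two white marks on the black service panel, and press the panel down with the fingers until it is fully home, flush with its aluminium frame. Finish while still holding the panel pressed home (it springs up if you let go), with the pin still parked, and leave the jar, the pen and the slide box where they stand.

Things in the scene. Friction and masses are not known exactly. Their poses are not given: they have to be found in the camera images.
- unit: Analyser base, fixed: cream housing, x -85 to 85, y -135 to 95 mm, origin on the bench; its front (display) looks to -x. Tops of the aluminium frame round the black panel and of the lock block at the +y end: z 78 mm. Panel: x -64 to 64, y -118 to 28 mm. Fastener axis upright at x 0, y -10; pin bore at x 0, y 55 mm. The orange bracket sticks out 36 mm from the +y side.
- pin_head (a point): Centre of the loose pin's red head (upright cylinder, 20 mm wide, 30 mm tall); z along the pin, up. Below the head: neck 10 mm thick, 26 mm long; collar 22 mm wide, 4 mm thick, underside 45 mm below this point; shank 10 mm thick, 34 mm long. At the start the shank is in the 12 mm bore, collar on the block: draw it up over 34 mm. Its neck blocks the fastener's orange ear. 50-100 g.
- notch_seat (a point): Seat centre on top of the fixed orange bracket (78 mm up; its place along the unit's side varies); axes as the unit's. The notch is a U 14 mm wide in x, open above, below and to +y, closed 7 mm behind this point at -y; prongs reach 16 mm to +y; bracket 8 mm thick, 44 mm wide, free air below. The pin, lowered in from above, hangs by its collar with its head centre 45 mm above this point.
- wing (a point): Centre of the fastener's blue wing; x along the wing, z up. Wing: upright plate 44 mm long (x), 10 mm thick (y), 34 mm tall, on an aluminium disc 48 mm wide, 8 mm thick, on the panel's top; grip it across its thickness from above. The white slot line runs along the wing on disc and wing top. An orange ear 12 mm wide reaches 66 mm out from the axis, just over the panel. Rides down with the panel.
- fastener (a joint): Fastener angle in rad, growing clockwise seen from above; stays where left (friction 0.05 N m). 0: wing along the unit's x. 1.571: wing and slot line along the unit's y, pointing at the two white marks on the panel: aligned. Range 0 to 1.95, no click or stop at the alignment. Starts at 0.1 to 0.5; with the pin in its bore it is blocked at about 0.75.
- panel (a joint): How far the black panel is pressed down, in m: 0 sprung up, top 10 mm proud of the frame; 0.010 fully home, top flush with the frame (rigid stop). Springs push it up: about 3 N at the start, 10 N at home. Unless the fastener is aligned (within about 0.2 rad) its cross pin lands beside the slot in the frame after 2 mm and the panel goes no further.
- press_pad (a point): Centre of the grey round pad painted on the panel's flat top, 34 mm across, 80 mm from the fastener's axis towards the unit's -y; moves with the panel. Nothing stands near it: one good place to press.
- jar: Bystander: clear specimen jar with green cap, 48 mm across, 75 mm tall, loose; origin under its centre. Leave it alone.
- pen: Bystander: yellow pen lying on the bench, 123 mm long (x), 10 mm thick, loose; origin under its centre. Leave it alone.
- slide_box: Bystander: blue box of microscope slides, 97 by 77 mm, 35 mm tall, loose; origin under its centre. Leave it alone.
There are look-alikes about, which are no part of the job. What is meant by the part that bears pin_head is not purple, and is the larger of those in its own colour.

How it is judged (in metres and radians):
On the way, in this order (a step that is already met when the one before it is completed fails the run):
1. the pin hangs upright in the bracket's notch, let go (horizontal distance between pin_head and notch_seat below 0.008 m and z of pin_head in the frame of notch_seat between 0.041 and 0.049 m and angle between pin_head's own z axis and vertical below 0.15 rad and contact force between the fingers and pin below 0.2 N), for 0.2 s.
2. the fastener's slot line is aligned with the marks, the pin still parked (all of step 1 and value of joint fastener between 1.321 and 1.821 rad), for 0.2 s.
At the end, for the whole second after the job is handed in: The fingers hold the panel down with more than 5 N, within 2 mm of fully home; the fastener is within 0.25 rad of aligned (1.571); the pin hangs in the notch untouched by the fingers: its axis within 8 mm of the seat's centre, head centre 41 to 49 mm above the seat, tilted less than 0.15 rad (all of step 2 and value of joint panel above 0.008 m and contact force between the fingers and panel above 5 N); the arm keeps its last pose, push and grip.
It fails at once if the jar is moved more than 20 mm (distance of jar from where it was at the start of the episode above 0.02 m).
It fails at once if the pen is moved more than 20 mm (distance of pen from where it was at the start of the episode above 0.02 m).
It fails at once if the slide box is moved more than 20 mm (distance of slide_box from where it was at the start of the episode above 0.02 m).
It also fails if it takes over 61 s, if anything falls off the work surface, if the arm or the gripper's body presses on something with over 40 N, if the wrist force passes 120 N, or if a joint passes its speed limit or range.

### The arm

A 6-joint arm with a two-finger parallel gripper is mounted at the origin on the work surface. World frame = base frame: x ahead of the robot, y to its left, z up, the work surface at z = 0. Lengths are in mm, angles in rad, forces in N, time in s.
With the tool pointing down it reaches from about 200 to 875 mm from the base axis. Payload 3.4 kg.
Tool frame: the origin (TCP) lies at the very end of the fingers, on their centre line; the grasp point (between the pads) lies 19 mm behind it; z points along the fingers, y is the direction in which the jaws open and shut (so a half turn about z gives the same grasp; the last joint's range is limited). The gripper opens to 94 mm and grips with 3 to 60 N. Pads are 16 mm wide; open, the fingers measure 119 mm over their backs; the gripper's body (75 mm by 177 mm) begins 78 mm behind the grasp point.
Start: joints at [1.108, 0.276, 1.505, -0, 1.361, -0.121], TCP at [192.751, 541.772, 165.693] pointing down, gripper open.
Joint ranges: [-2.89, 2.89], [-0.75, 2.08], [0.22, 2.7], [-1.18, 4.32], [0.11, 2.71], [-2.7, 2.7]. Speed limits (rad/s): [2.57, 2.57, 3.14, 3.14, 3.14, 3.14].

### API

Orientations are given as a unit quaternion [w, x, y, z].
In Python, from cell import manip, optics, job gives the robot as it stands.
- The arm moves only by the tool drive_tool, never from a script. Its argument "deltas" is a list of rows, each an object of numbers: "dx", "dy", "dz": the shift along the tool's x, y, z in m; "roll": the turn about the tool's z in rad; "gripper": the gripper command: -1 is shut, 1 is fully open, values between are in proportion. In form: [{"dx": .., "dy": .., "dz": .., "roll": .., "gripper": ..}, ...]. A call has 1 to 10 rows; each row is the pose to reach, as a shift and turn from the pose commanded when the call began, along the tool's axes at that moment; what a row does not reach only later rows make up. A row lasts 1/8 s, in which the tool goes at most 62.5 mm and 10.7 degrees, less where a joint would pass 70% of its speed; a pose out of reach is approached as far as the arm can. A call with a gripper value outside its range is refused whole. The fingers move at their own pace and stop on an object; the grip force is fixed at half the most. Time passes only in rows, so rows that repeat a pose let the fingers close. It gives the time, the measured TCP pose, the force and the opening at its end, in the units of the state.
- manip.get_obs(): the state, without advancing time (a new reading comes with each control period).
- optics.get_image(name): name is "scene" or "top" or "wrist"; returns a dict with "color" (400x640x3 uint8, red, green, blue), "fx", "fy", "cx", "cy" (pixels), "camera_from_world" (4x4, takes a point from world to camera coordinates). Camera axes: x right, y down, z forward; pixel columns grow to the right and rows downward; lengths in mm; the calibration is good to about 2 mm. The wrist camera is an equidistant fisheye: a pixel r from the principal point sees the ray r / f radians off the axis. A picture is of the moment at which its call begins. There is no depth.
- job.close_job(): hands the job in, once; it reports no verdict.
Trained networks look in the newest picture that a camera, given by its name, has taken for a name from the list of things; names that differ only in an ending like _2 or _b are one class to them, and where a whole thing is asked for, a point or a joint stands for the part that bears it (a point fixed in the world has none). Each returns a list of dicts, best first, with "confidence" (0 to 1); they miss things now and then, are a little off and sometimes report something else, mostly with a low value. They report only what shows in the picture. A call takes as long as a camera call. They do not tell look-alikes from the thing itself.
- optics.spot_in(camera, name): "position" ([x, y, z] in mm, in the coordinates of the camera as it stood for that picture, good to about 4 mm: the middle of the surface that is visible of it).
- optics.cut_out(camera, name): "region" (400x640 bool, what is visible of it).
- optics.pinpoint(camera, name): "position" ([x, y, z] in mm, in the coordinates of the camera as it stood for that picture, good to about 4 mm: a listed point, or the origin of a listed thing).
The state is a dict: "clock": time; "joint_pos": joint angles; "dq": joint speeds; "joint_efforts": joint torques, N m; "tcp_pos": TCP position; "tool_rot": TCP orientation; "force": force on the tool from outside, world axes, zero at the start; "moment": the same for the moment, N m; "finger_gap": opening from 0.0 (shut) to 1.0 (fully open).
Only numpy, scipy, OpenCV 4.12 (cv2) and the standard library are available. Lean on these libraries where they do the work, as an engineer would, in place of code of your own. Each camera call takes 0.05 s, during which the arm holds its last target. There are 200 camera calls.

## Working session

There is one attempt and no reset: what is moved stays moved. The work goes in short steps, Python scripts to look and compute and a tool call to move; the robot and the scene stay as the last step left them, time stands still between calls to the robot, and variables do not carry over. Pictures are saved under pics/ and viewed, about 8 in all and at most 12, crops included, and the job is handed in when it is done.

Besides the shell and the picture viewer there is one more tool, called as a command line: name --argument value ..., lists and objects as JSON in quotes. drive_tool: Moves the arm, as the interface text tells. Its arguments: {"type":"object","properties":{"deltas":{"type":"array"}},"required":["deltas"]}

```bash
mkdir -p pics; cat > h.py <<'E'
import numpy as np, cv2
from cell import manip, optics, job
def img(n,save=None):
    d=optics.get_image(n)
    if save: cv2.imwrite('pics/'+save,cv2.cvtColor(d['color'],cv2.COLOR_RGB2BGR))
    return d
def w(d,p):
    return (np.linalg.inv(np.array(d['camera_from_world']))@np.r_[p,1])[:3]
def px(d,P):
    c=(np.array(d['camera_from_world'])@np.r_[P,1])[:3]; return [d['fx']*c[0]/c[2]+d['cx'],d['fy']*c[1]/c[2]+d['cy']]
def ray(d,u,v,z):
    T=np.linalg.inv(np.array(d['camera_from_world'])); r=T[:3,:3]@[(u-d['cx'])/d['fx'],(v-d['cy'])/d['fy'],1]; o=T[:3,3]
    return o+r*(z-o[2])/r[2]
E
python3 - <<'E'
from h import *
np.set_printoptions(precision=1,suppress=True)
a=[]
for c in ['scene','top']:
    d=img(c); a.append(d['color'])
    for n in ['unit','pin_head','notch_seat','wing','press_pad','jar','pen','slide_box']:
        for r in optics.pinpoint(c,n): P=w(d,r['position']); print(c,n,round(r['confidence'],2),P,np.array(px(d,P)))
for c,x in zip('st',a): cv2.imwrite(f'pics/{c}0.png',x[:,:,::-1])
print(manip.get_obs())
E
```

```text
scene unit 0.65 [546.3 -65.6  -3.2] [280.7 273.1]
scene pin_head 0.8 [399.4 -16.5  79.7] [247.4 193.5]
scene pin_head 0.66 [536.5  -3.1 118.5] [298.6 209.5]
scene pin_head 0.53 [634.1  84.1  52.9] [367.1 235.3]
scene notch_seat 0.62 [507.7  54.8  77.2] [309.6 202.4]
scene wing 0.76 [542.1 -73.2 111.2] [271.9 234.7]
scene press_pad 0.69 [ 551.9 -149.4   85.2] [242.5 273.3]
scene jar 0.92 [ 587.6 -251.    -2.9] [213.5 355.7]
scene jar 0.28 [506.2  51.9  75.3] [308.1 203.5]
scene pen 0.82 [ 382.1 -116.    -6.6] [209.4 243.5]
scene slide_box 0.89 [558.  191.7   0.3] [367.8 207.4]
top unit 0.79 [543.  -55.1   2.2] [372.  211.6]
top pin_head 0.62 [628.7  83.   56.1] [308.1 172.9]
top pin_head 0.6 [392.  -18.3  81.4] [365.9 280.5]
top pin_head 0.49 [534.5  -3.5 119.8] [353.8 207.2]
top notch_seat 0.64 [509.2  52.8  74.9] [326.  225.1]
top wing 0.6 [545.6 -68.8 113.6] [385.8 200. ]
top wing 0.17 [554.8 192.1  -6.4] [263.6 214.7]
top press_pad 0.88 [ 552.  -150.3   88.1] [422.9 196.8]
top jar 0.76 [ 591.  -255.4   -2. ] [456.1 185.5]
top pen 0.64 [509.   53.1  76.5] [325.9 225.1]
top pen 0.53 [ 381.9 -113.6   -2.5] [405.3 282. ]
top slide_box 0.82 [556.6 190.5  -4.3] [264.2 213.7]
top slide_box 0.6 [ 549.  -154.6   91.5] [425.5 197.7]
{'clock': 0.9, 'joint_pos': array([ 1.1,  0.3,  1.5, -0. ,  1.4, -0.1]), 'dq': array([ 0., -0.,  0.,  0.,  0., -0.]), 'joint_efforts': array([  0. , -40.4, -23.8,   0.1,   0. ,   0. ]), 'tcp_pos': array([192.8, 541.8, 165.7]), 'tool_rot': array([0. , 0.2, 1. , 0. ]), 'force': array([-0.9, -0.4, -0.1]), 'moment': array([ 0., -0.,  0.]), 'finger_gap': 0.9969589078188975}
```

```bash
python3 - <<'E'
import cv2,numpy as np
s=cv2.imread('pics/s0.png')[150:380,170:430]; t=cv2.imread('pics/t0.png')[130:320,230:490]
s=cv2.resize(s,None,fx=3,fy=3,interpolation=3)[:600]; t=cv2.resize(t,None,fx=3,fy=3,interpolation=3)
cv2.imwrite('pics/s1.png',s);cv2.imwrite('pics/t1.png',t)
E
```

```text
(no output)
```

View pics/s1.png

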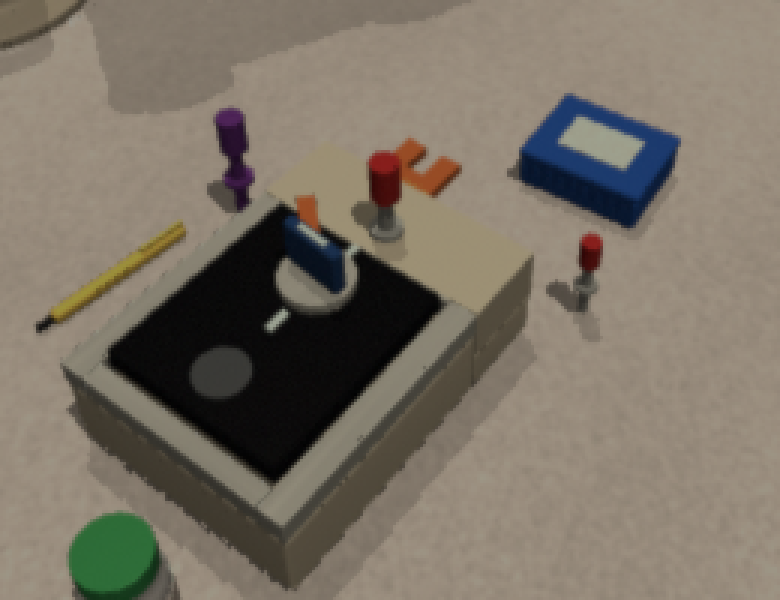

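View pics/t1.png

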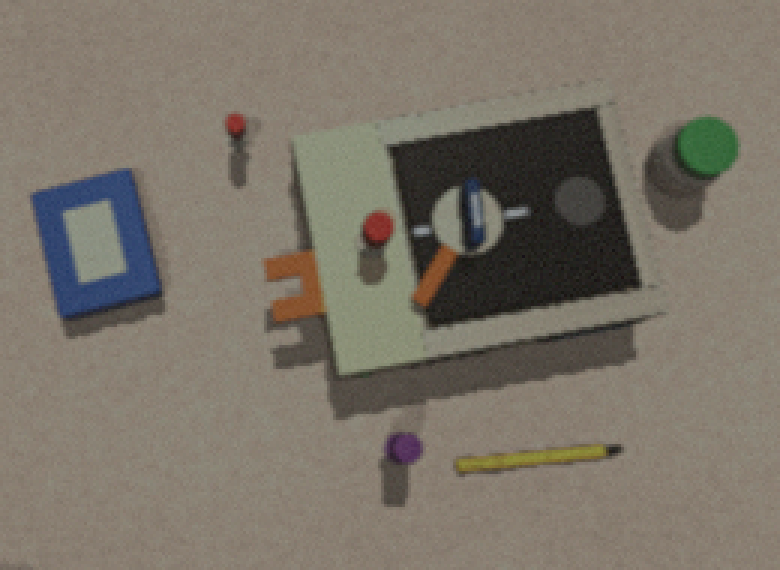

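```bash
cat >> h.py <<'E'
from scipy.spatial.transform import Rotation as R
def toolR():
    q=np.array(manip.get_obs()['tool_rot']); return R.from_quat(q[[1,2,3,0]]).as_matrix()
def delta(P):  # world mm target -> tool-axis shift in m
    return toolR().T@(np.array(P)-manip.get_obs()['tcp_pos'])/1000
E
python3 - <<'E'
from h import *
np.set_printoptions(precision=3,suppress=True)
d=img('top')
C=[ray(d,u/3+230,v/3+130,88)[:2] for u,v in [(390,147),(598,108),(640,287),(428,326)]]
W=np.array(C+[(552,-150),(544,-71),(535.5,-3.3)])
U=np.array([(64,28),(64,-118),(-64,-118),(-64,28),(0,-90),(0,-10),(0,55)],float)
wc,uc=W.mean(0),U.mean(0); H=(U-uc).T@(W-wc); th=np.arctan2(H[0,1]-H[1,0],H[0,0]+H[1,1])
Q=np.array([[np.cos(th),-np.sin(th)],[np.sin(th),np.cos(th)]]); t=wc-Q@uc
print(W,th,t,'res',W-(U@Q.T+t))
print('bore',Q@[0,55]+t,'ax',Q@[0,-10]+t,'seat in unit',Q.T@(np.array([508.5,53.8])-t))
print(toolR(),delta([535,-2.5,165.7]), manip.get_obs()['joint_pos'])
E
```

```text
[[ 598.89   -24.586]
 [ 616.609 -171.92 ]
 [ 489.483 -184.375]
 [ 473.305  -38.865]
 [ 552.    -150.   ]
 [ 544.     -71.   ]
 [ 535.5     -3.3  ]] 0.10845042629726945 [540.776 -60.053] res [[-2.48   0.704]
 [-0.563 -1.488]
 [-0.441 -0.088]
 [-0.817  0.279]
 [ 1.482 -0.476]
 [ 2.141 -1.006]
 [ 0.677  2.076]]
bore [534.823  -5.376] ax [541.859 -69.994] seat in unit [-19.763 116.677]
[[-0.942  0.335  0.   ]
 [ 0.335  0.942  0.   ]
 [-0.     0.    -1.   ]] [-0.505 -0.398 -0.   ] [ 1.108  0.276  1.505 -0.     1.361 -0.121]
```

drive_tool --deltas '[{"dx": -0.05, "dy": -0.04, "dz": -0.05, "roll": 0.12, "gripper": 1}, {"dx": -0.1, "dy": -0.08, "dz": -0.09, "roll": 0.24, "gripper": 1}, {"dx": -0.15, "dy": -0.12, "dz": -0.104, "roll": 0.36, "gripper": 1}, {"dx": -0.2, "dy": -0.155, "dz": -0.104, "roll": 0.48, "gripper": 1}, {"dx": -0.25, "dy": -0.195, "dz": -0.104, "roll": 0.6, "gripper": 1}, {"dx": -0.3, "dy": -0.235, "dz": -0.104, "roll": 0.72, "gripper": 1}, {"dx": -0.35, "dy": -0.275, "dz": -0.104, "roll": 0.84, "gripper": 1}, {"dx": -0.4, "dy": -0.31, "dz": -0.104, "roll": 0.96, "gripper": 1}, {"dx": -0.45, "dy": -0.35, "dz": -0.104, "roll": 1.08, "gripper": 1}, {"dx": -0.488, "dy": -0.38, "dz": -0.104, "roll": 1.12, "gripper": 1}]'

```text
clock: 2.2
tcp_pos: [514.9, 36.0, 269.9]
tool_rot: [0.0, 0.668, 0.744, 0.001]
force: [1.0, 1.4, 0.0]
finger_gap: 1.001
```

```bash
python3 - <<'E'
from h import *
np.set_printoptions(precision=3,suppress=True)
d=img('wrist','w0.png')
for n in ['pin_head','notch_seat','wing','press_pad','unit']:
    for r in optics.pinpoint('wrist',n): print(n,round(r['confidence'],2),w(d,r['position']))
print(d['fx'],d['cx'],d['cy'],np.linalg.inv(d['camera_from_world']));o=manip.get_obs();print(o['clock'],o['tcp_pos'],o['joint_pos'])
E
```

```text
pin_head 0.7 [536.298  -3.766 125.974]
pin_head 0.66 [393.677 -16.246  76.01 ]
pin_head 0.47 [630.881  84.248  60.493]
wing 0.6 [548.053 -68.759 117.51 ]
press_pad 0.59 [ 550.867 -149.449   88.641]
unit 0.8 [541.205 -53.328   1.767]
unit 0.46 [513.923  53.148  75.744]
309.70691628693146 321.32947051760925 202.28335095232688 [[  0.994   0.104   0.026 507.229]
 [  0.107  -0.968  -0.227 101.832]
 [  0.001   0.229  -0.974 489.362]
 [  0.      0.      0.      1.   ]]
2.5 [513.298  38.759 269.692] [-0.061  0.142  1.429  0.001  1.571 -0.17 ]
```

View pics/w0.png

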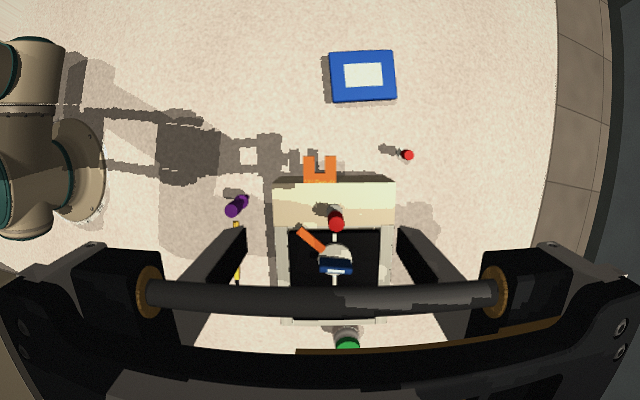

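drive_tool --deltas '[{"dx": 0, "dy": 0, "dz": 0, "roll": 0, "gripper": 1}]'

```text
clock: 2.62
tcp_pos: [513.2, 39.3, 270.0]
tool_rot: [0.0, 0.667, 0.745, 0.0]
force: [-0.0, 0.5, -0.1]
finger_gap: 0.999
```

```bash
cat >> h.py <<'E'
def fray(d,u,v,z):
    T=np.linalg.inv(np.array(d['camera_from_world'])); a=np.array([(u-d['cx'])/d['fx'],(v-d['cy'])/d['fy']]); r=np.linalg.norm(a)
    k=T[:3,:3]@np.r_[a/r*np.sin(r),np.cos(r)]; o=T[:3,3]; return o+k*(z-o[2])/k[2]
def orange(d,z=78,cam='wrist',roi=((470,560),(30,90)),th=.108):
    # bracket mask points on plane z, in unit axes
    h=cv2.cvtColor(d['color'],cv2.COLOR_RGB2HSV); m=(h[...,0]>3)&(h[...,0]<20)&(h[...,1]>150)&(h[...,2]>90)
    f=fray if cam=='wrist' else ray
    P=np.array([f(d,u,v,z)[:2] for v,u in np.argwhere(m)])
    k=(P[:,0]>roi[0][0])&(P[:,0]<roi[0][1])&(P[:,1]>roi[1][0])&(P[:,1]<roi[1][1]); P=P[k]
    Q=np.array([[np.cos(th),-np.sin(th)],[np.sin(th),np.cos(th)]]); return P@Q, Q
E
python3 - <<'E'
from h import *
np.set_printoptions(precision=3,suppress=True)
for c in ['wrist','top','scene']:
    d=img(c); u,Q=orange(d,cam=c)
    if len(u)<5: print(c,len(u));continue
    lo,hi=np.percentile(u,2,0),np.percentile(u,98,0)
    tip=u[u[:,1]>hi[1]-10]; 
    print(c,len(u),lo,hi,'x mid',(lo+hi)[0]/2,'prong mean x',tip[tip[:,0]<(lo+hi)[0]/2].mean(0),tip[tip[:,0]>(lo+hi)[0]/2].mean(0),'seat',Q@[(lo+hi)[0]/2,hi[1]-15.5])
    if c=='wrist':
        for n in ['pin_head','notch_seat','wing']:
            for r in optics.pinpoint(c,n): print(n,round(r['confidence'],2),w(d,r['position']))
T=toolR();print(T,np.degrees(np.arctan2(T[1,1],T[0,1])),manip.get_obs()['tcp_pos'],delta([535.7,-4,250]))
E
```

```text
wrist 684 [492.392 -21.288] [534.11   12.582] x mid 513.2509188931713 prong mean x [498.995   7.676] [527.427   8.354] seat [510.575  52.422]
pin_head 0.91 [393.751 -16.166  78.688]
pin_head 0.72 [630.378  84.738  60.503]
pin_head 0.39 [550.687 -64.369 114.287]
notch_seat 0.85 [509.543  53.983  78.699]
wing 0.83 [547.607 -66.512 113.676]
top 31 [508.58   0.02] [531.124   9.449] x mid 519.8521323539875 prong mean x [512.766   5.787] [525.761   4.765] seat [517.476  50.019]
scene 188 [494.8   -22.731] [539.004   8.276] x mid 516.9018923209834 prong mean x [501.414   3.501] [530.235   3.522] seat [514.669  48.535]
[[-0.11   0.994  0.   ]
 [ 0.994  0.11   0.   ]
 [ 0.     0.    -1.   ]] 6.30482056771485 [513.757  38.428 269.821] [-0.045  0.017  0.02 ]
```

drive_tool --deltas '[{"dx": -0.045, "dy": 0.017, "dz": 0.04, "roll": 0, "gripper": 1}, {"dx": -0.045, "dy": 0.017, "dz": 0.08, "roll": 0, "gripper": 1}, {"dx": -0.045, "dy": 0.017, "dz": 0.08, "roll": 0, "gripper": 1}]'

```text
clock: 3.3
tcp_pos: [533.2, -4.8, 186.8]
tool_rot: [-0.003, 0.668, 0.744, -0.002]
force: [-1.7, -0.4, -0.2]
finger_gap: 0.999
```

```bash
python3 - <<'E'
from h import *
np.set_printoptions(precision=3,suppress=True)
d=img('wrist')
h=cv2.cvtColor(d['color'],cv2.COLOR_RGB2HSV); 
for n in ['pin_head','notch_seat']:
    for r in optics.pinpoint('wrist',n): print(n,round(r['confidence'],2),w(d,r['position']))
u,Q=orange(d);lo,hi=np.percentile(u,2,0),np.percentile(u,98,0);print(lo,hi,Q@[(lo+hi)[0]/2,hi[1]-15.5])
cv2.imwrite('pics/w1.png',cv2.resize(d['color'][100:350,220:440,::-1],None,fx=2.4,fy=2.4))
print(manip.get_obs()['tcp_pos'],delta([535.7,-4,106]))
E
```

```text
pin_head 0.91 [392.256 -13.004  77.122]
pin_head 0.84 [539.198  -4.134 126.377]
pin_head 0.72 [629.623  82.917  61.737]
notch_seat 0.58 [510.57   52.155  77.748]
notch_seat 0.43 [539.917 -54.285   0.245]
[491.807 -21.48 ] [533.478  12.503] [509.979  52.278]
[536.869  -4.799 191.452] [ 0.001 -0.001  0.085]
```

View pics/w1.png

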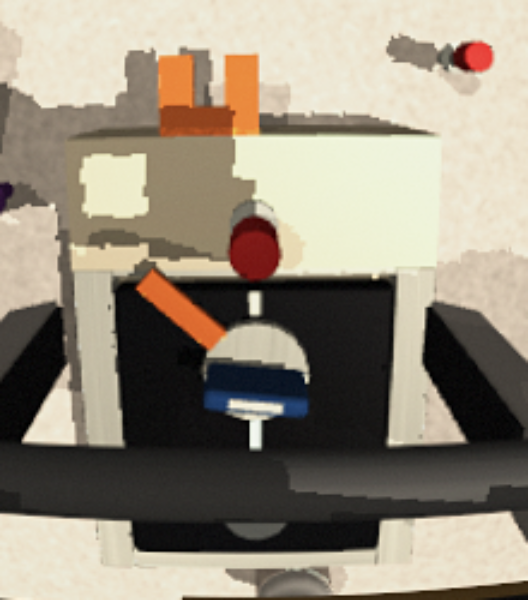

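drive_tool --deltas '[{"dx": 0, "dy": -0.001, "dz": 0.04, "roll": 0, "gripper": 1}, {"dx": 0, "dy": -0.001, "dz": 0.084, "roll": 0, "gripper": 1}, {"dx": 0, "dy": -0.001, "dz": 0.084, "roll": 0, "gripper": 1}, {"dx": 0, "dy": -0.001, "dz": 0.084, "roll": 0, "gripper": -1}, {"dx": 0, "dy": -0.001, "dz": 0.084, "roll": 0, "gripper": -1}, {"dx": 0, "dy": -0.001, "dz": 0.084, "roll": 0, "gripper": -1}, {"dx": 0, "dy": -0.001, "dz": 0.084, "roll": 0, "gripper": -1}, {"dx": 0, "dy": -0.001, "dz": 0.084, "roll": 0, "gripper": -1}]'

```text
clock: 4.45
tcp_pos: [534.9, -5.2, 105.9]
tool_rot: [0.0, 0.668, 0.745, 0.0]
force: [0.7, 0.7, 0.5]
finger_gap: 0.503
```

drive_tool --deltas '[{"dx": 0, "dy": 0, "dz": 0, "roll": 0, "gripper": -1}, {"dx": 0, "dy": 0, "dz": 0, "roll": 0, "gripper": -1}, {"dx": 0, "dy": 0, "dz": 0, "roll": 0, "gripper": -1}, {"dx": 0, "dy": 0, "dz": 0, "roll": 0, "gripper": -1}, {"dx": 0, "dy": 0, "dz": 0, "roll": 0, "gripper": -1}]'

```text
clock: 5.08
tcp_pos: [534.8, -5.1, 105.6]
tool_rot: [-0.0, 0.668, 0.745, 0.0]
force: [-0.1, -0.1, 0.5]
finger_gap: 0.008
```

```bash
python3 - <<'E'
from h import *
d=img('wrist');s=img('scene')
a=cv2.resize(d['color'][100:350,220:440],None,fx=1.8,fy=1.8);b=cv2.resize(s['color'][160:310,220:360],None,fx=2.8,fy=3)
print(a.shape,b.shape);cv2.imwrite('pics/x1.png',np.hstack([a,b[:450]])[:,:,::-1])
for c,n in [('wrist',d),('scene',s)]:
    for r in optics.pinpoint(c,'pin_head'): print(c,round(r['confidence'],2),w(n,r['position']))
E
```

```text
(450, 396, 3) (450, 392, 3)
wrist 0.78 [631.75578018  82.89654283  61.39967835]
wrist 0.71 [535.25248293  -2.97003045 123.83552712]
wrist 0.57 [393.35045132 -14.26499088  78.71139506]
wrist 0.18 [514.14403699  52.7381297   79.04530048]
scene 0.81 [534.5218564   -0.83046246 121.03146251]
scene 0.75 [398.63305317 -13.1308922   79.82936806]
scene 0.71 [629.78908638  85.11675827  56.73721596]
scene 0.63 [544.61813141 -62.48792854  -2.54326025]
```

View pics/x1.png

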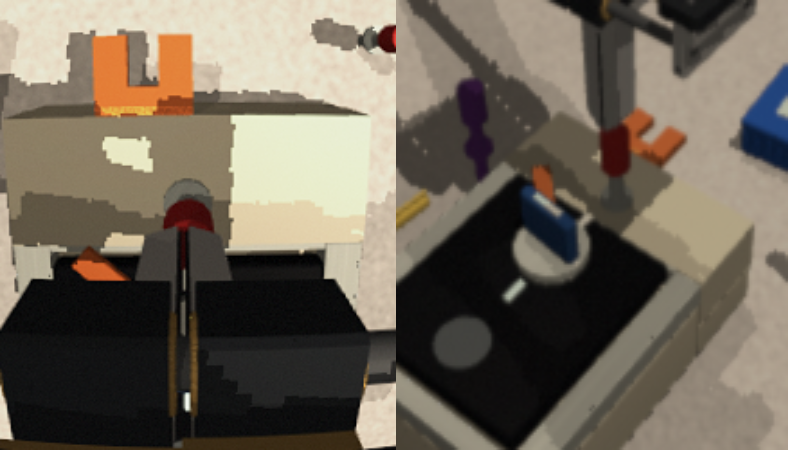

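```bash
python3 - <<'E'
from h import *
d=img('wrist');s=img('scene');o=manip.get_obs();t=o['tcp_pos'];print(o['finger_gap'],t)
p=np.array(px(s,t));q=np.array(px(s,t+[0,0,19]))
c=(np.array(d['camera_from_world'])@np.r_[t,1])[:3];r=np.arctan2(np.hypot(*c[:2]),c[2]);a=c[:2]/np.hypot(*c[:2])*r*d['fx']+[d['cx'],d['cy']]
print(p,q,a)
A=cv2.resize(d['color'][190:310,265:385],None,fx=3.3,fy=3.3);B=cv2.resize(s['color'][170:250,260:340],None,fx=4.95,fy=4.95)
cv2.circle(B,tuple(((p-[260,170])*4.95).astype(int)),3,(0,255,0),-1);cv2.circle(A,tuple(((a-[265,190])*3.3).astype(int)),3,(0,255,0),-1)
cv2.imwrite('pics/x2.png',np.hstack([A,B])[:,:,::-1])
E
```

```text
0.005926329662036051 [534.78527904  -5.12054114 105.67750216]
[297.28979812 214.55545955] [296.99065187 207.1987974 ] [321.71975385 221.71362857]
```

View pics/x2.png

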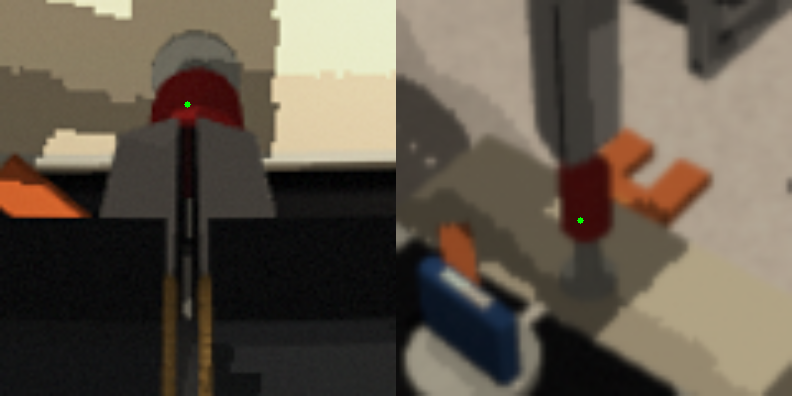

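drive_tool --deltas '[{"dx": 0, "dy": 0, "dz": 0, "roll": 0, "gripper": -0.2}, {"dx": 0, "dy": 0, "dz": 0, "roll": 0, "gripper": -0.2}, {"dx": 0, "dy": 0, "dz": 0, "roll": 0, "gripper": -0.2}, {"dx": 0, "dy": 0, "dz": 0, "roll": 0, "gripper": -0.2}, {"dx": 0, "dy": 0, "dz": 0, "roll": 0, "gripper": -0.2}]'

```text
clock: 6.0
tcp_pos: [534.8, -5.1, 105.7]
tool_rot: [-0.0, 0.668, 0.745, 0.0]
force: [0.6, 1.1, 0.8]
finger_gap: 0.395
```

```bash
python3 - <<'E'
from h import *
d=img('wrist');s=img('scene');o=manip.get_obs();t=o['tcp_pos'];print(o['finger_gap'],t,o['clock'])
g=94*o['finger_gap']/2
A=cv2.resize(d['color'][170:330,235:415],None,fx=2.2,fy=2.475);B=cv2.resize(s['color'][150:240,250:340],None,fx=4.4,fy=4.4)
for k in (-1,1):
  for z in (0,30):
    P=t+k*g*toolR()[:,1]+[0,0,z]; p=np.array(px(s,P))
    c=(np.array(d['camera_from_world'])@np.r_[P,1])[:3];r=np.arctan2(np.hypot(*c[:2]),c[2]);a=c[:2]/np.hypot(*c[:2])*r*d['fx']+[d['cx'],d['cy']]
    col=(0,255,0) if z==0 else (255,0,255)
    cv2.circle(B,tuple(((p-[250,150])*4.4).astype(int)),3,col,-1);cv2.circle(A,tuple(((a-[235,170])*[2.2,2.475]).astype(int)),3,col,-1)
cv2.imwrite('pics/x3.png',np.hstack([A,B])[:,:,::-1])
E
```

```text
0.39934468414359514 [534.77543345  -5.115566   105.65459544] 6.1
```

View pics/x3.png

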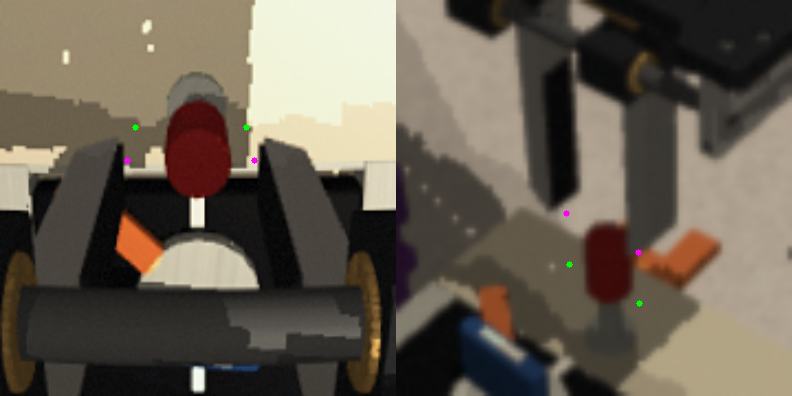

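The fingertips end about 31 mm above the reported TCP (they sit at the magenta z+30 marks, level with the head's top, and closed on air above it). I'll correct for that offset and go down again, watching the force.

drive_tool --deltas '[{"dx": 0, "dy": 0, "dz": 0.015, "roll": 0, "gripper": -0.2}, {"dx": 0, "dy": 0, "dz": 0.03, "roll": 0, "gripper": -0.2}, {"dx": 0, "dy": 0, "dz": 0.03, "roll": 0, "gripper": -0.5}, {"dx": 0, "dy": 0, "dz": 0.03, "roll": 0, "gripper": -1}, {"dx": 0, "dy": 0, "dz": 0.03, "roll": 0, "gripper": -1}, {"dx": 0, "dy": 0, "dz": 0.03, "roll": 0, "gripper": -1}, {"dx": 0, "dy": 0, "dz": 0.03, "roll": 0, "gripper": -1}]'

```text
clock: 6.98
tcp_pos: [535.2, -5.1, 76.0]
tool_rot: [0.0, 0.668, 0.745, 0.0]
force: [-0.4, -0.0, -0.2]
finger_gap: 0.204
```

drive_tool --deltas '[{"dx": 0, "dy": 0, "dz": -0.02, "roll": 0, "gripper": -1}, {"dx": 0, "dy": 0, "dz": -0.04, "roll": 0, "gripper": -1}, {"dx": 0, "dy": 0, "dz": -0.055, "roll": 0, "gripper": -1}, {"dx": 0, "dy": 0, "dz": -0.055, "roll": 0, "gripper": -1}, {"dx": 0, "dy": 0, "dz": -0.055, "roll": 0, "gripper": -1}]'

```text
clock: 7.6
tcp_pos: [534.2, -5.1, 130.1]
tool_rot: [-0.0, 0.668, 0.745, -0.0]
force: [-0.8, 0.3, -0.8]
finger_gap: 0.207
```

```bash
python3 - <<'E'
from h import *
np.set_printoptions(precision=2,suppress=True)
for c in ('wrist','scene','top'):
    d=img(c)
    for n in ['pin_head','notch_seat']:
        for r in optics.pinpoint(c,n): print(c,n,round(r['confidence'],2),w(d,r['position']))
    if c=='wrist':
        for z in (78,):
            u,Q=orange(d,z);lo,hi=np.percentile(u,1,0),np.percentile(u,99,0);xm=(lo+hi)[0]/2
            # notch wall: inner gap edges among rows of the prongs
            t=u[(u[:,1]>hi[1]-18)&(u[:,1]<hi[1]-4)]; print(lo,hi,'gap',np.sort(t[t[:,0]<xm][:,0])[-3:],np.sort(t[t[:,0]>xm][:,0])[:3],'seat',Q@[xm,hi[1]-16])
o=manip.get_obs();print(o['tcp_pos'],o['finger_gap'],o['clock'],o['force'])
E
```

```text
wrist pin_head 0.72 [536.27  -5.53 181.88]
wrist pin_head 0.65 [393.85 -13.92  75.94]
wrist notch_seat 0.83 [510.36  55.45  75.89]
[491.18 -21.94] [534.18  12.45] gap [506.24 506.24 506.25] [520.19 520.19 520.2 ] seat [510.08  51.74]
scene pin_head 0.85 [397.83 -18.55  79.65]
scene pin_head 0.69 [631.91  83.88  57.29]
scene pin_head 0.63 [531.57  -3.45 173.36]
scene notch_seat 0.58 [508.7   53.1   76.91]
top pin_head 0.74 [508.52  52.2   76.74]
top pin_head 0.49 [392.85 -18.36  82.46]
top pin_head 0.41 [627.35  81.17  59.09]
top notch_seat 0.61 [508.52  52.    77.15]
[534.72  -5.12 130.5 ] 0.20423341426012295 8.05 [ 0.6  -0.77 -0.53]
```

drive_tool --deltas '[{"dx": 0.03, "dy": -0.009, "dz": 0, "roll": 0, "gripper": -1}, {"dx": 0.06, "dy": -0.018, "dz": 0, "roll": 0, "gripper": -1}, {"dx": 0.06, "dy": -0.018, "dz": 0, "roll": 0, "gripper": -1}, {"dx": 0.06, "dy": -0.018, "dz": 0, "roll": 0, "gripper": -1}]'

```text
clock: 8.55
tcp_pos: [510.9, 52.1, 130.8]
tool_rot: [0.001, 0.667, 0.745, 0.0]
force: [-0.3, -0.4, -0.6]
finger_gap: 0.205
```

```bash
python3 - <<'E'
from h import *
np.set_printoptions(precision=2,suppress=True)
s=img('scene');d=img('wrist')
for n in ['pin_head','notch_seat']:
    for r in optics.pinpoint('wrist',n): print(n,round(r['confidence'],2),w(d,r['position']))
u,Q=orange(d);lo,hi=np.percentile(u,1,0),np.percentile(u,99,0);print(lo,hi)
t=manip.get_obs()['tcp_pos'];print(t,(Q.T@t[:2]))
A=cv2.resize(d['color'][170:290,260:380],None,fx=3.3,fy=3.3);B=cv2.resize(s['color'][150:240,260:350],None,fx=4.4,fy=4.4)
def fp(P):
    c=(np.array(d['camera_from_world'])@np.r_[P,1])[:3];h=np.hypot(*c[:2]);return c[:2]/h*np.arctan2(h,c[2])*d['fx']+[d['cx'],d['cy']]
for z,col in ((99,(0,255,0)),(78,(255,0,255))):
    P=np.r_[t[:2],z]
    cv2.circle(A,tuple(((fp(P)-[260,170])*3.3).astype(int)),2,col,-1);cv2.circle(B,tuple(((np.array(px(s,P))-[260,150])*4.4).astype(int)),2,col,-1)
cv2.imwrite('pics/x4.png',np.hstack([A,B])[:,:,::-1])
E
```

```text
pin_head 0.86 [630.69  81.06  60.63]
pin_head 0.78 [510.78  54.29 178.77]
pin_head 0.76 [395.56 -17.8   76.27]
notch_seat 0.58 [508.97  54.28  79.78]
[491.24 -21.79] [534.97  12.86]
[510.79  51.8  130.61] [513.4   -3.56]
```

View pics/x4.png

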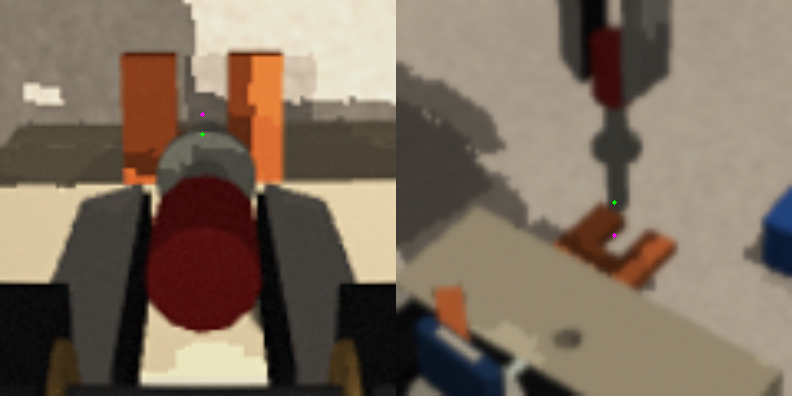

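drive_tool --deltas '[{"dx": 0, "dy": -0.0005, "dz": 0.015, "roll": 0, "gripper": -1}, {"dx": 0, "dy": -0.0005, "dz": 0.03, "roll": 0, "gripper": -1}, {"dx": 0, "dy": -0.0005, "dz": 0.035, "roll": 0, "gripper": -1}, {"dx": 0, "dy": -0.0005, "dz": 0.035, "roll": 0, "gripper": -1}]'

```text
clock: 9.25
tcp_pos: [509.4, 52.5, 94.9]
tool_rot: [-0.001, 0.668, 0.745, -0.0]
force: [0.4, -0.9, -0.4]
finger_gap: 0.204
```

drive_tool --deltas '[{"dx": 0, "dy": 0, "dz": 0.01, "roll": 0, "gripper": -1}, {"dx": 0, "dy": 0, "dz": 0.018, "roll": 0, "gripper": -1}, {"dx": 0, "dy": 0, "dz": 0.018, "roll": 0, "gripper": -1}, {"dx": 0, "dy": 0, "dz": 0.018, "roll": 0, "gripper": -1}]'

```text
clock: 9.75
tcp_pos: [510.0, 52.5, 77.7]
tool_rot: [0.0, 0.668, 0.745, 0.0]
force: [-0.3, -0.1, -0.6]
finger_gap: 0.207
```

drive_tool --deltas '[{"dx": 0, "dy": 0, "dz": 0.0015, "roll": 0, "gripper": -1}, {"dx": 0, "dy": 0, "dz": 0.0015, "roll": 0, "gripper": -1}, {"dx": 0, "dy": 0, "dz": 0.0015, "roll": 0, "gripper": 0}, {"dx": 0, "dy": 0, "dz": 0.0015, "roll": 0, "gripper": 0}, {"dx": 0, "dy": 0, "dz": 0.0015, "roll": 0, "gripper": 0}, {"dx": 0, "dy": 0, "dz": 0.0015, "roll": 0, "gripper": 0}, {"dx": 0, "dy": 0, "dz": 0.0015, "roll": 0, "gripper": 0}]'

```text
clock: 10.62
tcp_pos: [509.9, 52.5, 76.2]
tool_rot: [-0.0, 0.668, 0.745, 0.0]
force: [-0.1, -0.1, 0.3]
finger_gap: 0.503
```

drive_tool --deltas '[{"dx": 0, "dy": 0, "dz": -0.05, "roll": 0, "gripper": 0}, {"dx": 0, "dy": 0, "dz": -0.1, "roll": 0, "gripper": 0}, {"dx": 0, "dy": 0, "dz": -0.1, "roll": 0, "gripper": 0}]'

```text
clock: 11.0
tcp_pos: [513.0, 52.4, 180.2]
tool_rot: [0.003, 0.668, 0.745, 0.003]
force: [0.3, -0.3, 0.9]
finger_gap: 0.499
```

```bash
python3 - <<'E'
from h import *
np.set_printoptions(precision=2,suppress=True)
s=img('scene')
for r in optics.pinpoint('scene','pin_head'): print('scene',round(r['confidence'],2),w(s,r['position']))
d=img('wrist')
for n in ['pin_head','notch_seat','wing','press_pad']:
    for r in optics.pinpoint('wrist',n): print(n,round(r['confidence'],2),w(d,r['position']))
# wing top white line & blue plate at z 130
h=cv2.cvtColor(d['color'],cv2.COLOR_RGB2HSV)
m=((h[...,0]>100)&(h[...,0]<130)&(h[...,1]>120)&(h[...,2]>25))
P=np.array([np.r_[fray(d,u,v,130)[:2],u,v] for v,u in np.argwhere(m)]);k=(abs(P[:,0]-545)<50)&(abs(P[:,1]+70)<50);print(k.sum())
o=manip.get_obs();t=o['tcp_pos'];print(t,o['clock'])
cv2.imwrite('pics/full.png',d['color'][:,:,::-1])
A=cv2.resize(d['color'][150:330,230:410],None,fx=2.2,fy=2.2);B=cv2.resize(s['color'][160:250,250:340],None,fx=4.4,fy=4.4)
cv2.imwrite('pics/x5.png',np.hstack([A,B])[:,:,::-1])
E
```

```text
scene 0.72 [633.24  84.12  54.3 ]
scene 0.72 [399.79 -16.27  80.62]
scene 0.52 [506.41  53.65 123.18]
pin_head 0.88 [395.15 -15.35  78.88]
pin_head 0.81 [512.19  57.15 124.29]
pin_head 0.62 [633.44  81.94  62.62]
notch_seat 0.93 [511.88  53.84  78.11]
wing 0.92 [548.13 -66.39 115.27]
press_pad 0.71 [ 553.34 -149.18   89.23]
286
[508.87  52.54 174.7 ] 11.35
```

View pics/x5.png

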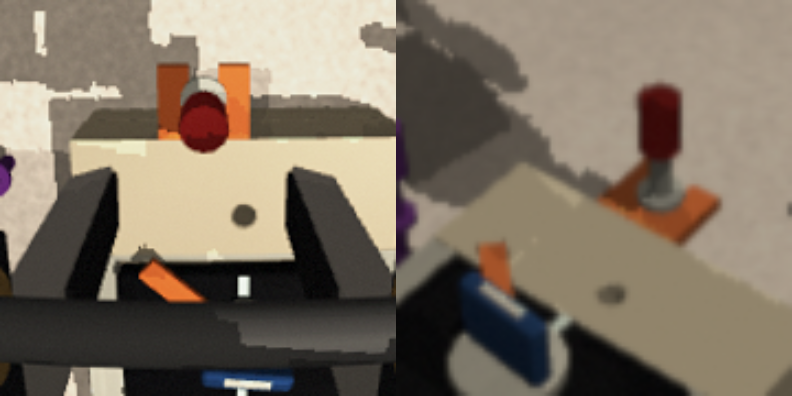

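drive_tool --deltas '[{"dx": -0.05, "dy": 0.008, "dz": 0, "roll": 0, "gripper": 0}, {"dx": -0.1, "dy": 0.016, "dz": 0, "roll": -0.15, "gripper": 0}, {"dx": -0.125, "dy": 0.019, "dz": 0, "roll": -0.3, "gripper": 0}, {"dx": -0.125, "dy": 0.019, "dz": 0, "roll": -0.45, "gripper": 0}, {"dx": -0.125, "dy": 0.019, "dz": 0, "roll": -0.6, "gripper": 0}, {"dx": -0.125, "dy": 0.019, "dz": 0, "roll": -0.75, "gripper": 0}, {"dx": -0.125, "dy": 0.019, "dz": 0, "roll": -0.9, "gripper": 0}, {"dx": -0.125, "dy": 0.019, "dz": 0, "roll": -1.05, "gripper": 0}, {"dx": -0.125, "dy": 0.019, "dz": 0, "roll": -1.2, "gripper": 0}, {"dx": -0.125, "dy": 0.019, "dz": 0, "roll": -1.2, "gripper": 0}]'

```text
clock: 12.6
tcp_pos: [541.9, -69.6, 175.3]
tool_rot: [-0.001, 0.131, 0.991, 0.0]
force: [0.1, 0.4, 0.1]
finger_gap: 0.5
```

```bash
cat > wing.py <<'E'
from h import *
np.set_printoptions(precision=2,suppress=True)
d=img('wrist')
for r in optics.pinpoint('wrist','wing'): print('wing',round(r['confidence'],2),w(d,r['position']))
rg=optics.cut_out('wrist','wing')[0]['region']
h=cv2.cvtColor(d['color'],cv2.COLOR_RGB2HSV)
rr=cv2.dilate(rg.astype(np.uint8),np.ones((3,3)))>0
T=toolR();o=manip.get_obs();t=o['tcp_pos'];print(t,'jaw yaw',np.degrees(np.arctan2(T[1,1],T[0,1])),o['joint_pos'],o['clock'])
n0=((h[...,1]<70)&(h[...,2]>150)).astype(np.uint8); k,L,st,ce=cv2.connectedComponentsWithStats(n0)
for i in range(1,k):
    if st[i,4]<12 or st[i,4]>600: continue
    P=np.array([fray(d,u,v,130)[:2] for v,u in np.argwhere(L==i)]); c=P.mean(0)
    if abs(c[0]-543)<45 and abs(c[1]+70)<45:
        (cx,cy),(a,b),an=cv2.minAreaRect(P.astype(np.float32)); q=cv2.fitLine(P.astype(np.float32),2,0,.01,.01).ravel()
        print('white',st[i],c,(a,b),'line yaw',np.degrees(np.arctan2(q[1],q[0])))
A=cv2.resize(d['color'][130:330,220:420],None,fx=2.8,fy=2.8);cv2.imwrite('pics/x6.png',A[:,:,::-1])
E
python3 wing.py
```

```text
wing 0.85 [547.91 -64.46 114.46]
wing 0.36 [510.16  54.18  78.69]
[542.14 -69.6  175.69] jaw yaw 74.8943443521935 [-0.26  0.23  1.55  0.    1.37 -1.56] 12.75
white [298 180  23  44 538] [536.1  -79.72] (16.531606674194336, 39.42407989501953) line yaw -2.3050413
white [345 184  12   8  60] [532.08 -40.13] (4.963251113891602, 9.582133293151855) line yaw -85.09315
white [317 198  11  24 130] [544.42 -69.33] (22.160539627075195, 5.043555736541748) line yaw 0.83287495
white [283 207  16  10  81] [538.99 -96.84] (4.871694087982178, 13.799328804016113) line yaw -83.49653
```

View pics/x6.png

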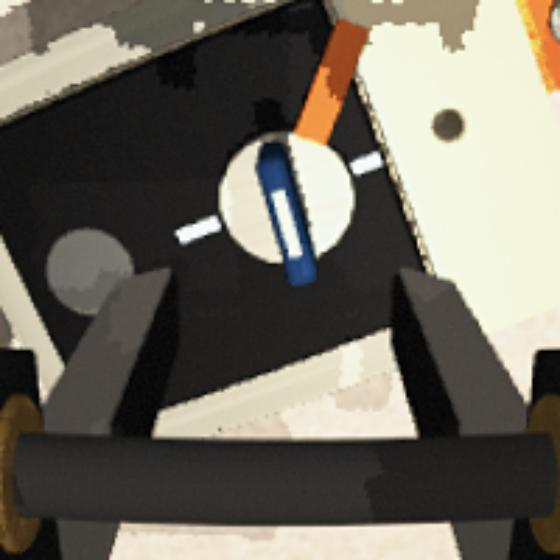

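drive_tool --deltas '[{"dx": -0.001, "dy": 0, "dz": 0.03, "roll": -0.14, "gripper": 0}, {"dx": -0.001, "dy": 0, "dz": 0.05, "roll": -0.277, "gripper": 0}, {"dx": -0.001, "dy": 0, "dz": 0.08, "roll": -0.277, "gripper": 0}, {"dx": -0.001, "dy": 0, "dz": 0.102, "roll": -0.277, "gripper": 0}, {"dx": -0.001, "dy": 0, "dz": 0.102, "roll": -0.277, "gripper": 0}, {"dx": -0.001, "dy": 0, "dz": 0.102, "roll": -0.277, "gripper": 0}]'

```text
clock: 13.5
tcp_pos: [544.0, -70.1, 74.9]
tool_rot: [0.001, -0.007, 1.0, -0.0]
force: [0.6, 0.9, 0.4]
finger_gap: 0.5
```

drive_tool --deltas '[{"dx": 0, "dy": 0, "dz": 0, "roll": 0, "gripper": -1}, {"dx": 0, "dy": 0, "dz": 0, "roll": 0, "gripper": -1}, {"dx": 0, "dy": 0, "dz": 0, "roll": 0, "gripper": -1}, {"dx": 0, "dy": 0, "dz": 0, "roll": 0, "gripper": -1}, {"dx": 0, "dy": 0, "dz": 0, "roll": 0, "gripper": -1}]'

```text
clock: 14.12
tcp_pos: [543.4, -69.7, 74.4]
tool_rot: [0.0, -0.007, 1.0, 0.0]
force: [0.1, 0.7, 1.8]
finger_gap: 0.103
```

```bash
python3 -c "
from h import *
T=toolR();o=manip.get_obs();print(o,np.degrees(np.arctan2(T[1,1],T[0,1])))"
```

```text
{'clock': 14.125, 'joint_pos': array([-2.55022407e-01,  3.02594938e-01,  1.70648258e+00,  7.04431288e-04,
        1.13238379e+00, -1.84103861e+00]), 'dq': array([-0.00131133,  0.00126077, -0.00116644, -0.00221684, -0.00029523,
        0.00022767]), 'joint_efforts': array([-4.92280293e-01, -3.86096871e+01, -2.08492148e+01, -3.44026778e-01,
       -8.84670205e-02, -3.57838604e-02]), 'tcp_pos': array([543.37452822, -69.65393916,  74.356432  ]), 'tool_rot': array([ 1.46221172e-04, -7.46037146e-03,  9.99972118e-01,  2.90928774e-04]), 'force': array([0.07353863, 0.730612  , 1.76869566]), 'moment': array([ 0.19655506,  0.12942912, -0.0609198 ]), 'finger_gap': 0.10344744006330155} 90.85490850054215
```

drive_tool --deltas '[{"dx": 0, "dy": 0, "dz": 0, "roll": 0.16, "gripper": -1}, {"dx": 0, "dy": 0, "dz": 0, "roll": 0.32, "gripper": -1}, {"dx": 0, "dy": 0, "dz": 0, "roll": 0.48, "gripper": -1}, {"dx": 0, "dy": 0, "dz": 0, "roll": 0.64, "gripper": -1}, {"dx": 0, "dy": 0, "dz": 0, "roll": 0.8, "gripper": -1}, {"dx": 0, "dy": 0, "dz": 0, "roll": 0.96, "gripper": -1}, {"dx": 0, "dy": 0, "dz": 0, "roll": 1.12, "gripper": -1}, {"dx": 0, "dy": 0, "dz": 0, "roll": 1.28, "gripper": -1}, {"dx": 0, "dy": 0, "dz": 0, "roll": 1.42, "gripper": -1}, {"dx": 0, "dy": 0, "dz": 0, "roll": 1.48, "gripper": -1}]'

```text
clock: 15.38
tcp_pos: [544.5, -68.5, 74.4]
tool_rot: [-0.0, 0.67, 0.743, 0.002]
force: [2.0, 3.6, 0.3]
finger_gap: 0.103
```

drive_tool --deltas '[{"dx": 0, "dy": 0, "dz": 0, "roll": 0, "gripper": -1}, {"dx": 0, "dy": 0, "dz": 0, "roll": 0, "gripper": -1}]'

```text
clock: 15.62
tcp_pos: [544.5, -68.5, 74.3]
tool_rot: [-0.0, 0.669, 0.744, 0.002]
force: [2.4, 5.3, -0.6]
finger_gap: 0.104
```

```bash
python3 -c "
from h import *
T=toolR();o=manip.get_obs();print(o['tcp_pos'],o['force'],o['moment'],o['finger_gap'],np.degrees(np.arctan2(T[1,1],T[0,1])))"
```

```text
[544.46285182 -68.50609446  74.33864016] [ 2.42356827  5.27407556 -0.59828742] [ 0.89166132 -0.46651687 -0.03256808] 0.10424734771879013 6.095898087547
```

drive_tool --deltas '[{"dx": 0, "dy": 0, "dz": 0, "roll": 0, "gripper": 0}, {"dx": 0, "dy": 0, "dz": 0, "roll": 0, "gripper": 0}, {"dx": 0, "dy": 0, "dz": 0, "roll": 0, "gripper": 0}, {"dx": 0, "dy": 0, "dz": 0, "roll": 0, "gripper": 0}, {"dx": 0, "dy": 0, "dz": -0.05, "roll": 0, "gripper": 0}, {"dx": 0, "dy": 0, "dz": -0.1, "roll": 0, "gripper": 0}, {"dx": 0, "dy": 0, "dz": -0.1, "roll": 0, "gripper": 0}, {"dx": 0, "dy": 0, "dz": -0.1, "roll": 0, "gripper": 0}]'

```text
clock: 16.62
tcp_pos: [542.7, -69.9, 173.7]
tool_rot: [-0.0, 0.669, 0.744, -0.0]
force: [-0.3, 0.2, -0.9]
finger_gap: 0.501
```

```bash
cat >> wing.py <<'E'
for r in optics.pinpoint('wrist','pin_head'): print('pin',round(r['confidence'],2),w(d,r['position']))
print('to pad',delta([551.9,-149.3,120]))
E
python3 wing.py
```

```text
wing 0.7 [543.97 -64.75 111.56]
[542.12 -69.7  172.5 ] jaw yaw 6.073179243109048 [-0.26  0.23  1.55  0.    1.36 -0.36] 16.775
white [321 161   5  11  53] [539.99 -33.87] (3.421145439147949, 8.606563568115234) line yaw -83.837555
white [322 195   4   6  16] [543.47 -60.5 ] (2.6078238487243652, 4.455026149749756) line yaw -59.502407
white [322 230   5   8  40] [547.38 -93.81] (3.6007041931152344, 6.655660629272461) line yaw -83.646904
pin 0.79 [391.8  -15.07  76.91]
pin 0.7 [510.37  50.96 125.92]
pin 0.6 [629.61  82.92  57.59]
to pad [-0.08  0.    0.05]
```

View pics/x6.png

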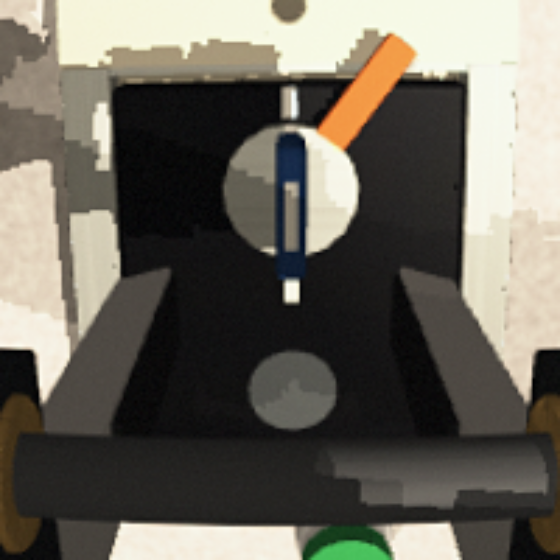

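drive_tool --deltas '[{"dx": -0.04, "dy": 0, "dz": 0, "roll": 0, "gripper": -1}, {"dx": -0.08, "dy": 0, "dz": 0, "roll": 0, "gripper": -1}, {"dx": -0.08, "dy": 0, "dz": 0.04, "roll": 0, "gripper": -1}, {"dx": -0.08, "dy": 0, "dz": 0.08, "roll": 0, "gripper": -1}, {"dx": -0.08, "dy": 0, "dz": 0.105, "roll": 0, "gripper": -1}, {"dx": -0.08, "dy": 0, "dz": 0.105, "roll": 0, "gripper": -1}, {"dx": -0.08, "dy": 0, "dz": 0.105, "roll": 0, "gripper": -1}]'

```text
clock: 17.7
tcp_pos: [552.3, -149.7, 69.7]
tool_rot: [0.0, 0.669, 0.744, 0.0]
force: [0.0, 0.1, -0.1]
finger_gap: 0.006
```

drive_tool --deltas '[{"dx": 0, "dy": 0, "dz": 0.005, "roll": 0, "gripper": -1}, {"dx": 0, "dy": 0, "dz": 0.01, "roll": 0, "gripper": -1}, {"dx": 0, "dy": 0, "dz": 0.014, "roll": 0, "gripper": -1}, {"dx": 0, "dy": 0, "dz": 0.014, "roll": 0, "gripper": -1}]'

```text
clock: 18.2
tcp_pos: [551.5, -149.3, 54.8]
tool_rot: [-0.0, 0.669, 0.744, -0.0]
force: [0.8, 0.3, 0.5]
finger_gap: 0.004
```

drive_tool --deltas '[{"dx": 0, "dy": 0, "dz": 0.002, "roll": 0, "gripper": -1}, {"dx": 0, "dy": 0, "dz": 0.004, "roll": 0, "gripper": -1}, {"dx": 0, "dy": 0, "dz": 0.004, "roll": 0, "gripper": -1}]'

```text
clock: 18.58
tcp_pos: [551.6, -149.5, 51.0]
tool_rot: [-0.0, 0.669, 0.744, -0.0]
force: [0.3, 0.2, 0.2]
finger_gap: 0.004
```

drive_tool --deltas '[{"dx": 0, "dy": 0, "dz": 0.002, "roll": 0, "gripper": -1}, {"dx": 0, "dy": 0, "dz": 0.004, "roll": 0, "gripper": -1}, {"dx": 0, "dy": 0, "dz": 0.004, "roll": 0, "gripper": -1}]'

```text
clock: 18.95
tcp_pos: [551.9, -149.5, 47.5]
tool_rot: [0.0, 0.669, 0.744, 0.0]
force: [-1.1, -0.2, 4.3]
finger_gap: 0.006
```

drive_tool --deltas '[{"dx": 0, "dy": 0, "dz": 0.002, "roll": 0, "gripper": -1}, {"dx": 0, "dy": 0, "dz": 0.004, "roll": 0, "gripper": -1}, {"dx": 0, "dy": 0, "dz": 0.004, "roll": 0, "gripper": -1}]'

```text
clock: 19.32
tcp_pos: [551.9, -149.5, 43.6]
tool_rot: [0.0, 0.669, 0.744, 0.0]
force: [-1.6, 0.0, 6.8]
finger_gap: 0.003
```

drive_tool --deltas '[{"dx": 0, "dy": 0, "dz": 0.002, "roll": 0, "gripper": -1}, {"dx": 0, "dy": 0, "dz": 0.003, "roll": 0, "gripper": -1}, {"dx": 0, "dy": 0, "dz": 0.003, "roll": 0, "gripper": -1}]'

```text
clock: 19.7
tcp_pos: [552.0, -149.6, 41.0]
tool_rot: [0.0, 0.669, 0.744, 0.0]
force: [-1.9, 1.9, 8.9]
finger_gap: 0.004
```

drive_tool --deltas '[{"dx": 0, "dy": 0, "dz": 0.001, "roll": 0, "gripper": -1}, {"dx": 0, "dy": 0, "dz": 0.0025, "roll": 0, "gripper": -1}, {"dx": 0, "dy": 0, "dz": 0.0025, "roll": 0, "gripper": -1}]'

```text
clock: 20.08
tcp_pos: [552.0, -149.6, 38.7]
tool_rot: [0.0, 0.669, 0.744, 0.0]
force: [-2.9, 0.3, 10.1]
finger_gap: 0.004
```

drive_tool --deltas '[{"dx": 0, "dy": 0, "dz": 0.001, "roll": 0, "gripper": -1}, {"dx": 0, "dy": 0, "dz": 0.001, "roll": 0, "gripper": -1}, {"dx": 0, "dy": 0, "dz": 0.001, "roll": 0, "gripper": -1}]'

```text
clock: 20.45
tcp_pos: [552.0, -149.6, 38.4]
tool_rot: [0.001, 0.669, 0.744, 0.0]
force: [-3.5, 1.4, 12.3]
finger_gap: 0.005
```

drive_tool --deltas '[{"dx": 0, "dy": 0, "dz": 0.001, "roll": 0, "gripper": -1}, {"dx": 0, "dy": 0, "dz": 0.001, "roll": 0, "gripper": -1}, {"dx": 0, "dy": 0, "dz": 0.001, "roll": 0, "gripper": -1}]'

```text
clock: 20.82
tcp_pos: [552.0, -149.6, 38.3]
tool_rot: [0.001, 0.669, 0.744, 0.0]
force: [-4.1, 1.6, 17.5]
finger_gap: 0.006
```

```bash
python3 - <<'E'
from h import *
np.set_printoptions(precision=2,suppress=True)
s=img('scene')
for n in ['pin_head','notch_seat','wing','jar','pen','slide_box']:
    for r in optics.pinpoint('scene',n): print(n,round(r['confidence'],2),w(s,r['position']))
d=img('wrist');o=manip.get_obs();print(o['tcp_pos'],o['force'],o['clock'])
A=cv2.resize(d['color'][90:290,220:420],None,fx=2,fy=2);B=cv2.resize(s['color'][170:330,200:360],None,fx=2.5,fy=2.5)
cv2.imwrite('pics/x7.png',np.hstack([A,B])[:,:,::-1])
E
```

```text
pin_head 0.79 [510.22  54.88 121.95]
pin_head 0.51 [399.29 -14.27  80.06]
pin_head 0.49 [632.9   85.39  51.88]
notch_seat 0.68 [506.93  52.79  76.93]
jar 0.55 [ 588.09 -249.4    -6.52]
pen 0.5 [ 380.57 -114.03   -5.53]
slide_box 0.66 [559.8  195.9    1.78]
slide_box 0.56 [506.85  54.9   77.79]
slide_box 0.43 [510.89  50.81 122.51]
[ 552.02 -149.61   38.32] [-4.38  2.25 17.46] 21.225
```

View pics/x7.png

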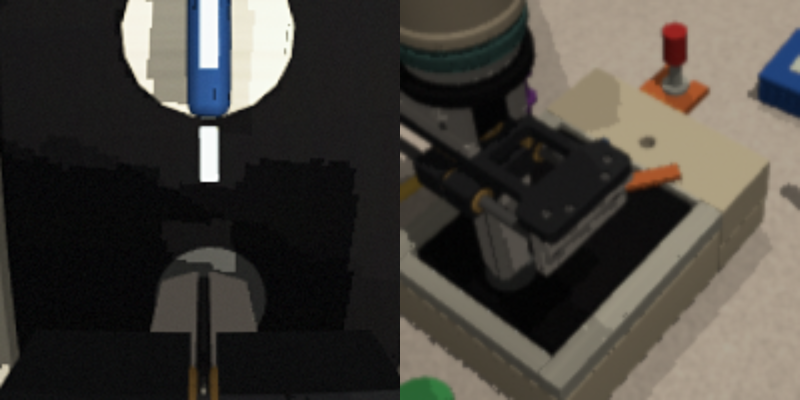

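```bash
python3 -c "
from cell import job
print(job.close_job())"
```

```text
the job is handed in; nothing more can be done
None
```

I drew the larger red-headed pin out of its bore and parked it in the orange notch, let go. I then turned the fastener to its marks and pressed the panel home with closed fingers on the grey pad. I handed it in at about 21 s of the 61 s allowed, still pressing; no verdict was reported.

**Last checks**
- **Pin:** the last picture shows it hanging upright. Its head was found at about (510, 55, 122) mm, roughly 45 mm above the seat. Depending on which detection of the seat is used, it is 2 to 4 mm off the seat centre, within the detectors' accuracy.
- **Fastener:** the slot line lies on both white marks. The jaw was at 6.1° against a unit yaw of 6.2°.
- **Panel:** I felt a rigid stop after about 10 to 11 mm of travel, with a steady 17.5 N at the end.
- **Bystanders:** the jar, pen and slide box were detected within about 6 mm of where they started, which is close to detector noise.

**What went wrong or disagreed**
- **First grasp:** the fingers closed on air just above the pin's head. They turned out to end well above the reported TCP: about 31 mm from the pictures, nearer 38 mm from where they first touched the panel. I corrected for this and the second grasp held.
- **Wing:** the networks put its centre up to 5 mm off the stripe and fit position. I went by the stripe and the fit, and the grip held.

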